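# Unpack the code scanner and register a sample box

### The arm

A 6-joint arm with a two-finger parallel gripper is mounted at the origin on the work surface. World frame = base frame: x ahead of the robot, y to its left, z up, the work surface at z = 0. Lengths are in m, angles in rad, forces in N, time in s.
With the tool pointing down it reaches from about 0.35 to 0.85 m from the base axis. Payload 8.1 kg.
Tool frame: the origin (TCP) lies at the very end of the fingers, on their centre line; the grasp point (between the pads) lies 19 mm behind it (robot.pinch_z is the distance from the TCP to the grasp point, in m); y points along the fingers, x is the direction in which the jaws open and shut, and the axes are right-handed (so a half turn about y gives the same grasp; the last joint's range is limited). The gripper opens to 93 mm and grips with 3 to 60 N. Pads are 15 mm wide; open, the fingers measure 128 mm over their backs; the gripper's body (75 mm by 188 mm) begins 65 mm behind the grasp point.
Start: joints at [1.158, 0.13, 1.488, -0, 1.523, -0.085], TCP at [0.193, 0.568, 0.219] pointing down, gripper open.
Joint ranges: [-2.96, 2.96], [-0.89, 2.26], [0.02, 2.5], [-1.34, 4.48], [0, 2.73], [-2.66, 2.66]. Speed limits (rad/s): [2.39, 2.39, 2.79, 3.14, 3.14, 3.14].

### API

Orientations are given as a rotation vector (axis times angle).
In Python, from plant import robot gives the robot as it stands.
- The arm moves only by the shell command python3 -m inch 'ROWS' [FORCE]. ROWS is JSON, a list of rows, each a list of 5 numbers: the closure, from -1 (fully open) to 1 (shut), then the shift along the world's x, y, z in m, then the turn about the world's z in rad. A call has 1 to 8 rows; each row is the pose to reach, as a shift and turn from the pose measured when the call began; what a row does not reach only later rows make up. A row lasts 1/8 s, in which the tool goes at most 62.5 mm and 10.7 degrees, less where a joint would pass 70% of its speed; a pose out of reach is approached as far as the arm can. A call with a gripper value outside its range is refused whole. The fingers move at their own pace and stop on an object; FORCE is the grip in N (left out, the last holds). Time passes only in rows, so rows that repeat a pose let the fingers close. It gives the time, the measured TCP pose, the force and the opening at its end, in the units of the state.
- robot.read_state(): the state, without advancing time (a new reading comes with each control period).
- robot.read_camera(name): name is "scene" or "top"; returns a dict with "color" (480x640x3 uint8, red, green, blue), "mtx" (3x3 intrinsics, pixels), "R" (3x3) and "t" (3): a world point X has camera coordinates R X + t. Camera axes: x right, y down, z forward; pixel columns grow to the right and rows downward; lengths in m; the calibration is good to about 2 mm. A picture is of the moment at which its call begins. There is no depth.
- robot.close_job(): hands the job in, once; it reports no verdict.
The state is a dict: "t": time; "q": joint angles; "dq": joint speeds; "joint_torque": joint torques, N m; "tool_pos": TCP position; "orientation": TCP orientation; "force": force on the tool from outside, world axes, zero at the start; "wrist_torque": the same for the moment, N m; "opening": finger opening in m.
Only numpy, scipy, OpenCV 4.12 (cv2) and the standard library are available. Lean on these libraries where they do the work, as an engineer would, in place of code of your own. Each camera call takes 0.05 s, during which the arm holds its last target. There are 200 camera calls.

### The job

Open the blue instrument case by pushing its lid over until it stays open by itself, lift the code scanner out and lay it gently on its side on the mat to change your hold. Take it again behind the head, point its window down at the code on top of the yellow-lidded sample box, roughly square to the label and a hand's breadth above it without touching the box, and hold it steady there for two seconds. Then lay the scanner back on its side on the mat and let go, leaving the case open and the other things on the table as they were.

Things in the scene. Friction and masses are not known exactly. Their poses are not given: they have to be found in the camera images.
- case: blue clamshell case, fixed, base 190 (x) x 270 (y) x 58 mm, closed height 86 mm; origin: centre of its underside; x points from the lip side to the hinge. Dark foam fills it to 54 mm above the table, cut to fit the scanner, which lies level with the foam on a pocket floor 12 mm above the table; 4 mm play round the head, so the head cannot be gripped in the case
- case_lid (a joint): hinge angle of the lid (rad), 0 shut, stop at 1.92. The lid (about 0.5 kg, a shell 190 x 270 x 28 mm with 6 mm walls) is unlatched and turns freely; let go below about 1.35 it falls shut, beyond that it falls open against its stop and stays
- lid_lip (a point): middle of the outer lower edge of the black thumb lip on the lid's front; moves and turns with the lid. The lip is 80 mm wide, 6 mm thick, 22 mm out from the front wall; its underside is 58 mm above the table when shut, nothing below it. Shut fingers leaning 45 degrees forward can reach under it, lift it and push the lid over
- lid_hinge (a point): middle of the lid's hinge axis (58 mm above the table), which runs along the y axis of the case; the lip's edge is 212 mm from it
- scanner: T-shaped cordless scanner, loose, about 0.26 kg, flat sides. Origin: on its lower flat side where handle and head meet; x along the beam (to the red window), y from handle to head, z up as it lies in the case (handle towards the lip). White head (rear third grey, black nose) x -65..65, y 0..46; grey handle x -17..17, y -105..0, foot to x +-22 at y -105..-85; all z 0..42 mm. Centre of mass near x = y = 0
- scanner_window (a point): centre of the red window on the nose of the scanner, 66, 23, 21 mm from the scanner's origin; axes as the scanner's, x is the beam
- scanner_rear (a point): centre of the rear face of the scanner's head, at -65, 23, 21 mm from its origin. The grey rear part of the head (46 mm wide along the scanner's y, free on both sides from x = -65 to -17 mm) is where to hold it for pointing: while it lies on the mat, with the fingers leaning about 45 degrees towards the window, so that it can then be turned window down
- mat: square green mat, 200 x 200 x 4 mm, fixed; origin at the centre of its underside, z up. The scanner's origin must come to lie over the mat, at most 100 mm from its centre along either side; lying there it is 4 mm above the table
- sample_box: white sample shipping box with a yellow lid, fixed, 118 (x) x 158 (y) x 81 mm high, origin at the centre of its underside, z up. It carries a paper label with a square black code on its top
- label (a point): centre of the 30 mm square code on top of the sample box, 82 mm above the table; z is the label's normal (up). It is read when the beam axis passes within 15 mm of this centre, the window is 40 to 130 mm away along the beam and the beam is within 0.5 rad of the normal, steady for 1.5 s
- specimen_jar: clear jar with yellow cap, loose, 62 mm across, 65 mm high, to be left alone; origin at the centre of its underside
- dropper: small white dropper bottle, loose, 28 mm across, 62 mm high, to be left alone; origin at the centre of its underside
- cassette_a: white test cassette lying flat, loose, 70 x 20 x 6 mm, to be left alone; origin at the centre of its underside
- cassette_b: another test cassette, the same
- marker: black marker with a blue cap lying flat, loose, 135 x 12 x 12 mm, to be left alone; origin at the centre of its underside
- scanner_handle (a point): where the handle (34 mm wide along the scanner's x) can be gripped in the case, straight from above: middle of the handle at 0, -36, 21 mm from the scanner's origin. A finger well as deep as the pocket leaves 35 mm free on both sides of the handle from y = -66 to 0 mm
Mind the look-alikes: they are no part of the job. What is shaped like the sample_box but pink or purple is not meant.

How it is judged:
By the outcome, as a careful person would: the job done as asked, in the order asked, and still so for the second after the job is handed in, with the robot touching nothing.
It also fails if it takes over 72 s, if anything falls off the work surface, if the arm or the gripper's body presses on something with over 40 N, if the wrist force passes 120 N, or if a joint passes its speed limit or range.

## Working session

There is one attempt and no reset: what is moved stays moved. The work goes in short steps, Python scripts to look and compute and a shell command to move; the robot and the scene stay as the last step left them, time stands still between calls to the robot, and variables do not carry over. Pictures are saved under pics/ and viewed, about 8 in all and at most 12, crops included, and the job is handed in when it is done.

```bash
ls -la; python3 -m inch 2>&1 | head -20; mkdir -p pics; python3 - <<'E'
from plant import robot
import cv2, numpy as np
print([a for a in dir(robot) if a[0]!='_'], robot.pinch_z)
print(robot.read_state())
for n in ("scene","top"):
    c=robot.read_camera(n); cv2.imwrite(f"pics/{n}0.png",c["color"][:,:,::-1]); print(n,c["mtx"].tolist(),c["R"].round(4).tolist(),c["t"].round(4).tolist())
E
```

```text
total 12
drwxr-xr-x  3 agent agent 4096 Dec  5 05:53 .
drwxr-xr-x 23 root  root  4096 Dec  5 05:53 ..
drwxr-xr-x  2 agent agent 4096 Dec  5 05:53 pics
invalid input
['IKError', 'close_job', 'pinch_z', 'read_camera', 'read_state'] 0.0188
{'t': 0.0, 'q': array([ 1.15756226e+00,  1.31122463e-01,  1.48927048e+00, -1.92926133e-05,
        1.52298792e+00, -8.54367153e-02]), 'dq': array([-9.77833850e-04,  5.65349119e-05, -1.90084356e-03, -4.59514109e-04,
       -1.50360704e-03,  6.58898452e-04]), 'joint_torque': array([ 5.15600223e-04, -5.59860563e+01, -4.91750443e+01,  7.65727786e-02,
        3.58987204e-02, -1.66243603e-04]), 'tool_pos': array([0.19295571, 0.56753467, 0.21761539]), 'orientation': array([-1.34758332, -0.9632898 ,  0.96582027]), 'force': array([ 0.39909267, -0.26108766, -0.2042393 ]), 'wrist_torque': array([ 0.04006539,  0.0111718 , -0.03234656]), 'opening': 0.09314676570214185}
scene [[454.9672042310682, 0.0, 318.70437197528537], [0.0, 454.9672042310682, 225.7551726948204], [0.0, 0.0, 1.0]] [[-0.3395, 0.9406, 0.0031], [0.7704, 0.2799, -0.5729], [-0.5397, -0.1921, -0.8196]] [0.2723, -0.3089, 1.4128]
top [[606.0388939447762, 0.0, 317.87868236264234], [0.0, 606.0388939447762, 236.2935639038622], [0.0, 0.0, 1.0]] [[-0.0248, -0.9997, 0.0032], [-0.9871, 0.024, -0.1581], [0.158, -0.0071, -0.9874]] [-0.1131, 0.5082, 1.3794]
```

View pics/scene0.png

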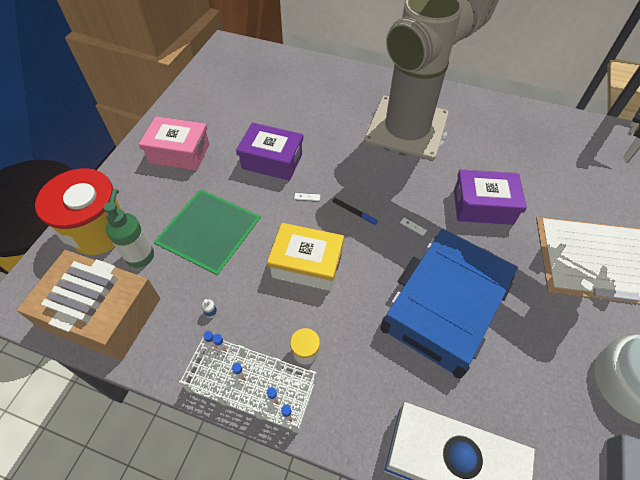

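View pics/top0.png

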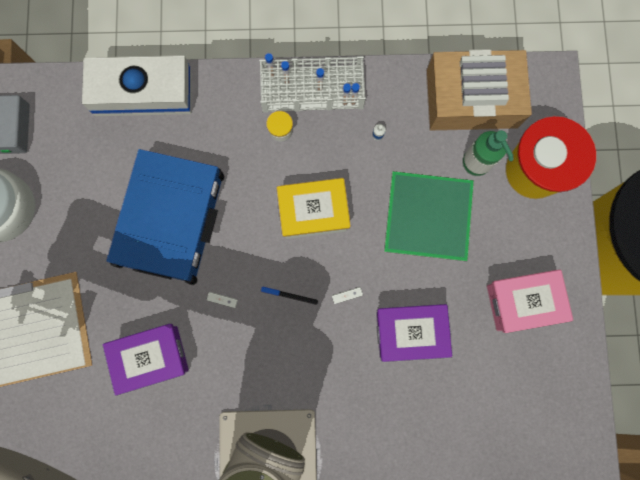

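The top view shows the blue case around (165,215), with a dark lip on its right long side at (208,222). The yellow-lidded box is at (313,207) and the green mat at (430,215). The jar (279,125), dropper (379,131), cassettes (222,299) and (347,296) and marker (290,296) are to be left alone.
Look-alikes:
- **Sample box:** yellow (313,207) is the one I choose. Purple (415,332), purple (144,358) and pink (530,300) are rejected.
- **Case:** the only blue clamshell is at (165,215). The white and blue box at (135,85) isn't it.

```bash
cat > h.py <<'E'
import numpy as np, cv2
from plant import robot
def cam(n): return robot.read_camera(n)
def ray(c,uv,z):
    uv=np.atleast_2d(np.float64(uv)); R,t=c["R"],c["t"]; C=-R.T@t
    d=np.c_[uv,np.ones(len(uv))]@np.linalg.inv(c["mtx"]).T@R
    return C+d*((z-C[2])/d[:,2])[:,None]
def proj(c,X):
    X=np.atleast_2d(X); p=(X@c["R"].T+c["t"])@c["mtx"].T; return p[:,:2]/p[:,2:]
def mask(c,lo,hi):
    h=cv2.cvtColor(c["color"],cv2.COLOR_RGB2HSV); return cv2.inRange(h,np.array(lo),np.array(hi))
def big(m):
    cs,_=cv2.findContours(m,cv2.RETR_EXTERNAL,cv2.CHAIN_APPROX_NONE); return max(cs,key=cv2.contourArea)
def rect(P):
    (c,s,a)=cv2.minAreaRect(np.float32(P[:,:2]*1000)); return np.round(c,1),np.round(s,1),round(a,1)
E
python3 - <<'E'
from h import *
c=cam("top"); s=cam("scene")
print("cams",-c["R"].T@c["t"],-s["R"].T@s["t"])
b=big(mask(c,(100,100,40),(125,255,255))[:, :]); print("case z.086",rect(ray(c,b[:,0],.086)))
g=big(mask(c,(60,80,40),(90,255,255))); print("mat",rect(ray(c,g[:,0],.004)))
for k,cc in(("top",c),("scene",s)):
    y=mask(cc,(20,120,100),(32,255,255)); 
    if k=="scene": y[:, :240]=0; y[300:]=0
    else: y[:, 400:]=0; y[:150]=0
    Y=big(y); x0,y0,w,h=cv2.boundingRect(Y)
    print(k,"yellow",(x0,y0,w,h),rect(ray(cc,Y[:,0],.081)))
    sub=cv2.cvtColor(cc["color"],cv2.COLOR_RGB2GRAY)[y0:y0+h,x0:x0+w]
    hull=np.zeros(y.shape,np.uint8); cv2.fillConvexPoly(hull,cv2.convexHull(Y),255)
    d=((sub<90)&(hull[y0:y0+h,x0:x0+w]>0)).astype(np.uint8)*255; d=cv2.morphologyEx(d,cv2.MORPH_CLOSE,np.ones((5,5)))
    D=big(d)[:,0]+[x0,y0]; print(" code",D.mean(0),rect(ray(cc,D,.082)))
A=cv2.resize(c["color"][135:295,90:235],None,fx=2.7,fy=2.7,interpolation=cv2.INTER_CUBIC)
B=cv2.resize(s["color"][220:380,370:525],None,fx=2.55,fy=2.7,interpolation=cv2.INTER_CUBIC)
cv2.imwrite("pics/crop1.png",np.hstack([A,B])[:,:,::-1]); print(A.shape)
E
```

```text
cams [ 0.28087757 -0.11549713  1.44275354] [1.09292561 0.10175763 0.98015926]
case z.086 (array([557.3, 220.8]), array([206.3, 272.5]), 75.7)
mat (array([ 556.3, -395.8]), array([199. , 200.4]), 81.9)
top yellow (277, 178, 73, 58) (array([ 568.2, -116. ]), array([119.4, 158.1]), 5.9)
 code [311.63636364 201.77272727] (array([ 579.7, -113. ]), array([ 9. , 20.4]), 32.9)
scene yellow (267, 223, 77, 58) (array([ 575.3, -114. ]), array([125.4, 157.7]), 5.8)
 code [305.47368421 248.34210526] (array([ 572.2, -115.8]), array([25.3, 26.8]), 5.4)
(432, 392, 3)
```

View pics/crop1.png

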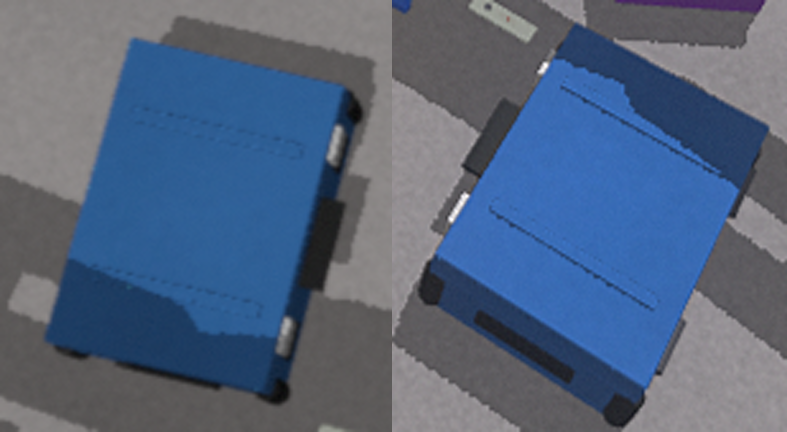

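Crop: the lip is on the right (−y) long side in the top half, with its outer edge from crop (344,203) to (325,288). That corresponds to the dark tab at (490,145) in the scene half. The case, box and mat sizes all agree with the given ones.

```bash
python3 - <<'E'
from h import *
c=cam("top"); s=cam("scene")
o=lambda p: np.array(p)/2.7+[90,135]
L=ray(c,[o((344,203)),o((325,288))],.064); print("lip outer",L.round(4), np.linalg.norm(L[0]-L[1]))
E1=ray(c,[o((132,38)),o((45,340)),o((347,90)),o((265,392))],.086); print("case top corners",E1.round(4))
os=lambda p:(np.array(p)-[392,0])/np.array([2.55,2.7])+[370,220]
S=ray(s,[os((500,98)),os((464,165))],.064); print("lip outer scene",S.round(4),np.linalg.norm(S[0]-S[1]))
S=ray(s,[os((574,25)),os((768,125)),os((437,257)),os((640,388))],.086); print("corners scene",S.round(4))
d=L[0]-L[1];print("yaw of lip line deg",np.degrees(np.arctan2(d[1],d[0])))
E
```

```text
lip outer [[0.5684 0.106  0.064 ]
 [0.495  0.1221 0.064 ]] 0.0751909152870655
case top corners [[0.7128 0.2846 0.086 ]
 [0.4534 0.3513 0.086 ]
 [0.6623 0.1    0.086 ]
 [0.4055 0.1677 0.086 ]]
lip outer scene [[0.4969 0.1235 0.064 ]
 [0.572  0.1084 0.064 ]] 0.07669200948210146
corners scene [[0.4137 0.1709 0.086 ]
 [0.4559 0.3525 0.086 ]
 [0.6709 0.107  0.086 ]
 [0.7172 0.2819 0.086 ]]
yaw of lip line deg -12.33579139194482
```

```bash
python3 -m inch '[[-1,0.341,-0.446,-0.04,-1.496],[-1,0.341,-0.446,-0.04,-1.496],[-1,0.341,-0.446,-0.04,-1.496],[-1,0.341,-0.446,-0.04,-1.496],[-1,0.341,-0.446,-0.04,-1.496],[-1,0.341,-0.446,-0.04,-1.496],[-1,0.341,-0.446,-0.04,-1.496],[-1,0.341,-0.446,-0.04,-1.496]]' 20
```

```text
t: 1.3
tool_pos: [0.497, 0.17, 0.1829]
orientation: [-1.561, 0.203, -0.203]
force: [1.0, 0.8, -0.3]
opening: 0.0932
```

```bash
cat >> h.py <<'E'
from scipy.spatial.transform import Rotation as Ro
def st():
    s=robot.read_state(); M=Ro.from_rotvec(s["orientation"]).as_matrix()
    print("t",round(s["t"],2),"p",s["tool_pos"].round(4),"jaw",round(np.degrees(np.arctan2(M[1,0],M[0,0])),1),"fing",M[:,1].round(3),"F",s["force"].round(1),"op",round(s["opening"],4),"q",s["q"].round(2)); return s
E
python3 -c "
from h import *
s=st(); print(np.array([.5343,.1215,.053])-s['tool_pos'], np.radians(-14.5)) "
```

```text
t 1.3 p [0.497  0.17   0.1829] jaw -14.8 fing [ 0.     0.001 -1.   ] F [ 1.   0.8 -0.3] op 0.0932 q [ 0.23 -0.05  1.74  0.    1.45  0.49]
[ 0.03731607 -0.0485231  -0.12993061] -0.2530727415391778
```

```bash
python3 -m inch '[[-1,0.037,-0.0485,0,0.005],[-1,0.037,-0.0485,0,0.005],[-1,0.037,-0.0485,-0.05,0.005],[-1,0.037,-0.0485,-0.08,0.005],[-1,0.037,-0.0485,-0.08,0.005]]'; python3 - <<'E'
from h import *
s=st(); c=cam("top"); k=cam("scene")
A=cv2.resize(c["color"][140:290,130:260],None,fx=3,fy=3,interpolation=cv2.INTER_CUBIC)
B=cv2.resize(k["color"][180:330,340:470],None,fx=3,fy=3,interpolation=cv2.INTER_CUBIC)
cv2.imwrite("pics/lip.png",np.hstack([A,B])[:,:,::-1])
E
```

```text
t: 1.92
tool_pos: [0.5312, 0.1218, 0.1001]
orientation: [-1.562, 0.204, -0.194]
force: [0.2, -0.5, -0.7]
opening: 0.0931
t 1.93 p [0.5312 0.1218 0.1001] jaw -14.5 fing [-0.006 -0.    -1.   ] F [ 0.2 -0.5 -0.7] op 0.0931 q [0.13 0.08 1.77 0.   1.3  0.38]
```

View pics/lip.png

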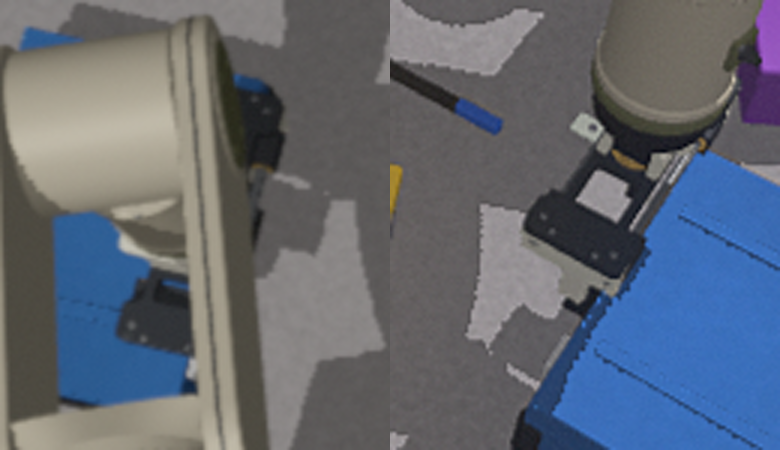

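The top view is blocked by the arm. The scene half shows the open gripper just in front of the case's lip side, around (575,265). I'll go down slowly and watch the force.

```bash
python3 -m inch '[[-1,0.003,0,-0.015,0],[-1,0.003,0,-0.03,0],[-1,0.003,0,-0.047,0],[-1,0.003,0,-0.047,0],[-1,0.003,0,-0.047,0]]'; python3 -m inch '[[1,0,0,0,0],[1,0,0,0,0],[1,0,0,0,0],[1,0,0,0,0]]' 25; python3 -c "
from h import *
st()"
```

```text
t: 2.65
tool_pos: [0.5371, 0.1221, 0.0568]
orientation: [-1.561, 0.199, -0.199]
force: [-0.2, -0.1, 0.1]
opening: 0.0928
t: 3.15
tool_pos: [0.5338, 0.1231, 0.0569]
orientation: [-1.561, 0.204, -0.193]
force: [-15.1, 3.4, 12.9]
opening: 0.0794
t 3.15 p [0.5338 0.1231 0.0569] jaw -14.5 fing [-0.007  0.002 -1.   ] F [-15.1   3.4  12.9] op 0.0794 q [0.13 0.14 1.79 0.   1.22 0.38]
```

The opening is 79.4 mm, so the 80 mm lip is gripped across its ends. Now I swing it along the hinge arc, with the vertical fingers letting the lip turn between the pads.

```bash
python3 -m inch '[[1,0,0.001,0.012,0],[1,0,0.001,0.024,0],[1,0.0015,0.006,0.05,0],[1,0.0035,0.014,0.075,0],[1,0.0065,0.025,0.099,0],[1,0.010,0.039,0.121,0],[1,0.010,0.039,0.121,0]]'; python3 -c "
from h import *
s=st(); p=s['tool_pos'][:2]-[.5615,.227]; print(p@[.25,.968], p@[.968,-.25])"
```

```text
t: 4.03
tool_pos: [0.5441, 0.1636, 0.1803]
orientation: [-1.559, 0.202, -0.193]
force: [-1.6, 0.5, -2.9]
opening: 0.0791
t 4.03 p [0.5441 0.1636 0.1803] jaw -14.4 fing [-0.005  0.003 -1.   ] F [-1.6  0.5 -2.9] op 0.0791 q [0.2  0.07 1.62 0.   1.45 0.45]
-0.06573467169471364 -0.0010021921876359613
```

```bash
python3 -m inch '[[1,0.005,0.018,0.020,0],[1,0.0105,0.041,0.040,0],[1,0.017,0.066,0.056,0],[1,0.024,0.093,0.068,0],[1,0.0315,0.122,0.075,0],[1,0.039,0.1515,0.078,0],[1,0.047,0.181,0.076,0],[1,0.047,0.181,0.076,0]]'; python3 -c "
from h import *
s=st(); p=s['tool_pos'][:2]-[.5615,.227]; print(p@[.25,.968], p@[.968,-.25])"
```

```text
t: 5.03
tool_pos: [0.5916, 0.3472, 0.2582]
orientation: [-1.557, 0.198, -0.193]
force: [-4.3, 2.2, 5.7]
opening: 0.0793
t 5.03 p [0.5916 0.3472 0.2582] jaw -14.3 fing [-0.002  0.006 -1.   ] F [-4.3  2.2  5.7] op 0.0793 q [0.45 0.35 1.16 0.01 1.63 0.7 ]
0.12384571625433806 -0.0009328016450533272
```

```bash
python3 -m inch '[[-1,0,0,0,0],[-1,0,0,0,0],[-1,0,0,0,0],[-1,0,0,0.03,0],[-1,0,0,0.06,0],[-1,-0.03,-0.05,0.06,0],[-1,-0.06,-0.1,0.06,0],[-1,-0.08,-0.16,0.06,0]]'; python3 -m inch '[[-1,-0.03,-0.05,0,0],[-1,-0.06,-0.11,0,0],[-1,-0.09,-0.17,0,0],[-1,-0.11,-0.23,0,0],[-1,-0.13,-0.28,0,0],[-1,-0.14,-0.32,0,0],[-1,-0.14,-0.32,0,0]]'; python3 - <<'E'
from h import *
s=st(); c=cam("top"); k=cam("scene")
cv2.imwrite("pics/open_t.png",c["color"][:,:,::-1]);cv2.imwrite("pics/open_s.png",k["color"][:,:,::-1])
A=cv2.resize(c["color"][135:300,60:240],None,fx=2.4,fy=2.4,interpolation=cv2.INTER_CUBIC)
B=cv2.resize(k["color"][200:365,370:520],None,fx=2.4,fy=2.4,interpolation=cv2.INTER_CUBIC)
cv2.imwrite("pics/open.png",np.hstack([A,B])[:,:,::-1])
E
```

```text
t: 6.02
tool_pos: [0.5106, 0.1866, 0.3181]
orientation: [-1.557, 0.197, -0.193]
force: [1.2, -0.3, 0.6]
opening: 0.093
t: 6.9
tool_pos: [0.3695, -0.1359, 0.3182]
orientation: [-1.557, 0.202, -0.198]
force: [1.0, 0.6, 0.4]
opening: 0.0932
t 6.9 p [ 0.3695 -0.1359  0.3182] jaw -14.6 fing [-0.002  0.005 -1.   ] F [1.  0.6 0.4] op 0.0932 q [-0.49 -0.46  1.83  0.    1.77 -0.23]
```

View pics/open.png

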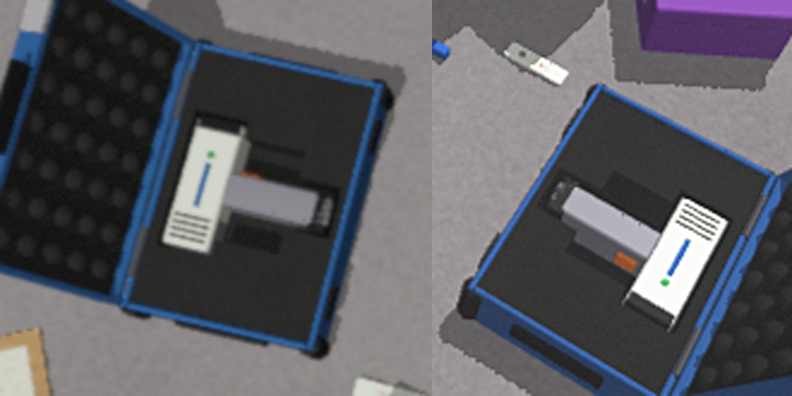

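The lid stands open on the left. The scanner lies in the foam with its head (white, top crop (205,185)) next to the hinge, black nose towards +x at (222,122), and its handle pointing to the lip at (290,200).

```bash
python3 - <<'E'
from h import *
c=cam("top"); k=cam("scene")
for n,cc,(u0,u1,v0,v1) in (("top",c,(120,170,180,245)),("scene",k,(445,500,275,340))):
    m=mask(cc,(0,0,150),(180,60,255)); z=np.zeros_like(m); z[v0:v1,u0:u1]=m[v0:v1,u0:u1]
    if n=="scene": z=mask(cc,(0,0,190),(180,60,255))*(z>0)
    b=big(z)[:,0]; P=ray(cc,b,.054); print(n,cv2.boundingRect(b),rect(P))
o=lambda p: np.array(p)/2.4+[60,135]
os=lambda p:(np.array(p)-[432,0])/2.4+[370,200]
print(ray(c,[o((242,173)),o((318,190)),o((226,206)),o((308,227)),o((204,118)),o((248,126)),o((162,243)),o((210,254))],.054).round(4))
print(ray(k,[os((588,183)),os((662,227)),os((563,210)),os((683,195)),os((732,217)),os((626,303)),os((672,330))],.054).round(4))
E
```

```text
top (128, 188, 32, 52) (array([567.2, 279.2]), array([ 45.3, 117.4]), 74.9)
scene (453, 283, 40, 49) (array([569.5, 279.1]), array([ 44.2, 114.7]), 75.0)
[[0.5811 0.2397 0.054 ]
 [0.5624 0.1657 0.054 ]
 [0.5488 0.2547 0.054 ]
 [0.5262 0.175  0.054 ]
 [0.637  0.2778 0.054 ]
 [0.6279 0.2346 0.054 ]
 [0.5139 0.3158 0.054 ]
 [0.502  0.2693 0.054 ]]
[[0.5251 0.1851 0.054 ]
 [0.5477 0.2598 0.054 ]
 [0.5618 0.1687 0.054 ]
 [0.507  0.2731 0.054 ]
 [0.5147 0.3201 0.054 ]
 [0.6343 0.2418 0.054 ]
 [0.6455 0.2847 0.054 ]]
```

```bash
python3 -m inch '[[-0.12,0.188,0.356,-0.12,-0.007],[-0.12,0.188,0.356,-0.12,-0.007],[-0.12,0.188,0.356,-0.12,-0.007],[-0.12,0.188,0.356,-0.12,-0.007],[-0.12,0.188,0.356,-0.12,-0.007],[-0.12,0.188,0.356,-0.12,-0.007],[-0.12,0.188,0.356,-0.12,-0.007],[-0.12,0.188,0.356,-0.12,-0.007]]'; python3 -c "
from h import *
s=st(); print(np.array([.5575,.22,.018])-s['tool_pos'])"
```

```text
t: 8.1
tool_pos: [0.5573, 0.2277, 0.1951]
orientation: [-1.558, 0.201, -0.19]
force: [-1.0, -0.7, -0.0]
opening: 0.0519
t 8.1 p [0.5573 0.2277 0.1951] jaw -14.3 fing [-0.006  0.005 -1.   ] F [-1.  -0.7 -0. ] op 0.0519 q [0.3  0.15 1.51 0.01 1.49 0.55]
[ 0.00018151 -0.00768922 -0.17707897]
```

```bash
python3 -m inch '[[-0.12,0,-0.007,-0.05,-0.01],[-0.12,0,-0.007,-0.1,-0.01],[-0.12,0,-0.007,-0.115,-0.01],[-0.12,0,-0.007,-0.115,-0.01],[-0.12,0,-0.007,-0.115,-0.01]]'; python3 -c "
from h import *
s=st(); print(np.array([.5575,.22,.018])-s['tool_pos'])"
```

```text
t: 8.72
tool_pos: [0.559, 0.2213, 0.083]
orientation: [-1.555, 0.206, -0.201]
force: [0.0, -0.3, 0.0]
opening: 0.0523
t 8.72 p [0.559  0.2213 0.083 ] jaw -14.8 fing [-0.002  0.006 -1.   ] F [ 0.  -0.3  0. ] op 0.0523 q [0.29 0.24 1.62 0.01 1.28 0.54]
[-0.00154927 -0.00133247 -0.0650418 ]
```

```bash
python3 -m inch '[[-0.12,-0.001,-0.001,-0.02,0],[-0.12,-0.001,-0.001,-0.04,0],[-0.12,-0.001,-0.001,-0.055,0],[-0.12,-0.001,-0.001,-0.066,0],[-0.12,-0.001,-0.001,-0.067,0],[-0.12,-0.001,-0.001,-0.067,0]]'; python3 -m inch '[[1,0,0,0,0],[1,0,0,0,0],[1,0,0,0,0]]' 30; python3 -c "
from h import *
st()"
```

```text
t: 9.48
tool_pos: [0.5584, 0.2204, 0.0163]
orientation: [-1.555, 0.205, -0.201]
force: [-0.0, 0.3, 0.0]
opening: 0.0523
t: 9.85
tool_pos: [0.5588, 0.2206, 0.017]
orientation: [-1.555, 0.205, -0.202]
force: [-0.2, -0.4, 3.0]
opening: 0.034
t 9.85 p [0.5588 0.2206 0.017 ] jaw -14.8 fing [-0.001  0.007 -1.   ] F [-0.2 -0.4  3. ] op 0.034 q [0.29 0.31 1.66 0.01 1.16 0.54]
```

The opening is 34 mm, which is the handle width. I'll lift straight out with a firmer grip.

```bash
python3 -m inch '[[1,0,0,0.01,0],[1,0,0,0.025,0],[1,0,0,0.05,0],[1,0,0,0.085,0],[1,0,0,0.125,0],[1,0,0,0.165,0],[1,0,0,0.18,0],[1,0,0,0.18,0]]' 50; python3 - <<'E'
from h import *
st(); k=cam("scene"); cv2.imwrite("pics/lift.png",cv2.resize(k["color"][90:390,240:560],None,fx=2,fy=2)[:,:,::-1])
E
```

```text
t: 10.85
tool_pos: [0.5594, 0.2207, 0.1981]
orientation: [-1.554, 0.203, -0.203]
force: [0.3, 0.7, -3.4]
opening: 0.0338
t 10.85 p [0.5594 0.2207 0.1981] jaw -14.8 fing [ 0.001  0.007 -1.   ] F [ 0.3  0.7 -3.4] op 0.0338 q [0.29 0.14 1.52 0.01 1.48 0.54]
```

View pics/lift.png

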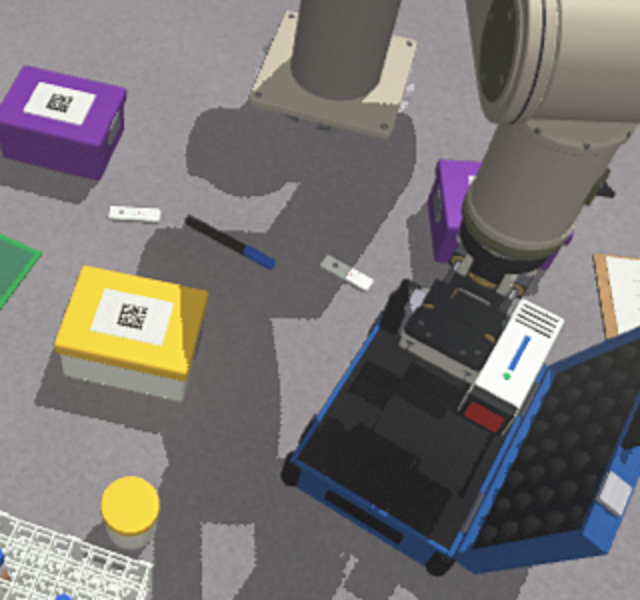

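The scanner is out of the case and held level, with its red window at (483,415). Now I carry it over to the mat.

```bash
python3 -m inch '[[1,-0.004,-0.05,0,0],[1,-0.008,-0.10,0,0],[1,-0.012,-0.16,0,0],[1,-0.017,-0.22,0,0],[1,-0.022,-0.28,0,0],[1,-0.026,-0.34,0,0],[1,-0.031,-0.40,0,0],[1,-0.036,-0.46,0,0]]'; python3 -m inch '[[1,-0.004,-0.05,0,0],[1,-0.008,-0.1,0,0],[1,-0.012,-0.14,0,0],[1,-0.0125,-0.155,0,0],[1,-0.0125,-0.155,0,0]]';  python3 -c "
from h import *
s=st(); print(np.array([.511,-.395,.010])-s['tool_pos'])"
```

```text
t: 11.9
tool_pos: [0.5208, -0.2408, 0.1933]
orientation: [-1.553, 0.208, -0.198]
force: [1.0, -0.6, -3.3]
opening: 0.0336
t: 12.52
tool_pos: [0.5075, -0.3956, 0.1911]
orientation: [-1.551, 0.211, -0.197]
force: [0.3, 0.8, -3.2]
opening: 0.0334
t 12.53 p [ 0.5075 -0.3956  0.1911] jaw -14.9 fing [-0.007  0.011 -1.   ] F [ 0.3  0.8 -3.2] op 0.0334 q [-0.74  0.27  1.38  0.    1.5  -0.48]
[ 0.00350239  0.000559   -0.18110417]
```

```bash
python3 -m inch '[[1,0.003,0,-0.05,0],[1,0.003,0,-0.1,0],[1,0.003,0,-0.14,0],[1,0.003,0,-0.155,0],[1,0.003,0,-0.162,0],[1,0.003,0,-0.169,0],[1,0.003,0,-0.174,0],[1,0.003,0,-0.174,0]]'; python3 -c "
from h import *
s=st()"
```

```text
t: 13.52
tool_pos: [0.5107, -0.3958, 0.0176]
orientation: [-1.551, 0.211, -0.198]
force: [-0.2, -0.2, -3.4]
opening: 0.0335
t 13.53 p [ 0.5107 -0.3958  0.0176] jaw -14.9 fing [-0.007  0.011 -1.   ] F [-0.2 -0.2 -3.4] op 0.0335 q [-0.74  0.43  1.51  0.    1.21 -0.48]
```

```bash
python3 -m inch '[[1,0,0,-0.002,0],[1,0,0,-0.004,0],[1,0,0,-0.006,0],[1,0,0,-0.008,0],[1,0,0,-0.008,0]]'; python3 -m inch '[[0.3,0,0,0,0],[0.2,0,0,0,0],[0.1,0,0,0,0],[-0.12,0,0,0,0],[-0.12,0,0,0.02,0],[-0.12,0,0,0.06,0],[-0.12,0,0,0.11,0],[-0.12,0,0,0.15,0]]'; python3 -c "
from h import *
s=st()"
```

```text
t: 14.15
tool_pos: [0.5106, -0.3958, 0.0095]
orientation: [-1.551, 0.211, -0.198]
force: [0.4, -1.1, -2.4]
opening: 0.0336
t: 15.15
tool_pos: [0.5113, -0.3963, 0.1638]
orientation: [-1.553, 0.208, -0.2]
force: [0.3, 0.3, 0.0]
opening: 0.0522
t 15.15 p [ 0.5113 -0.3963  0.1638] jaw -14.9 fing [-0.004  0.009 -1.   ] F [0.3 0.3 0. ] op 0.0522 q [-0.74  0.29  1.4   0.    1.45 -0.48]
```

```bash
python3 -m inch '[[-1,-0.05,0.08,0.03,-0.19],[-1,-0.09,0.18,0.03,-0.38],[-1,-0.11,0.26,0.03,-0.56],[-1,-0.11,0.30,0.03,-0.75],[-1,-0.11,0.30,0.03,-0.94],[-1,-0.11,0.30,0.03,-1.12],[-1,-0.11,0.30,0.03,-1.31],[-1,-0.11,0.30,0.03,-1.48]]'; python3 - <<'E'
from h import *
st(); c=cam("top"); k=cam("scene")
A=cv2.resize(c["color"][150:290,360:500],None,fx=2.8,fy=2.8,interpolation=cv2.INTER_CUBIC)
B=cv2.resize(k["color"][160:300,135:275],None,fx=2.8,fy=2.8,interpolation=cv2.INTER_CUBIC)
cv2.imwrite("pics/mat.png",np.hstack([A,B])[:,:,::-1])
for n,cc,(u0,u1,v0,v1) in (("top",c,(380,480,165,265)),("scene",k,(155,265,185,275))):
    m=mask(cc,(0,0,175),(180,60,255)); z=np.zeros_like(m); z[v0:v1,u0:u1]=m[v0:v1,u0:u1]
    b=big(z)[:,0]; print(n,cv2.boundingRect(b),rect(ray(cc,b,.046)))
E
```

```text
t: 16.15
tool_pos: [0.4016, -0.096, 0.1956]
orientation: [-1.111, 1.33, -1.337]
force: [0.0, 0.2, -0.2]
opening: 0.0929
t 16.15 p [ 0.4016 -0.096   0.1956] jaw -99.9 fing [ 0.011  0.004 -1.   ] F [ 0.   0.2 -0.2] op 0.0929 q [-0.37 -0.4   2.01  0.01  1.52  1.38]
top (394, 203, 28, 51) (array([ 519.9, -335.8]), array([ 43.6, 116.3]), 75.2)
scene (211, 197, 42, 41) (array([ 526.4, -335.7]), array([ 44.7, 124.3]), 75.5)
```

View pics/mat.png

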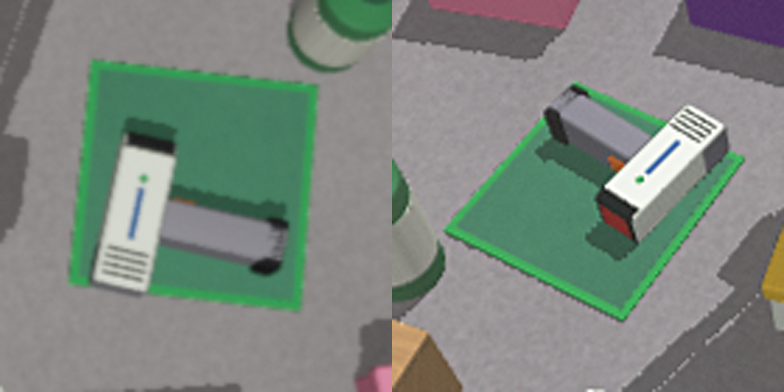

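The scanner lies flat on the mat, with its nose at crop (150,140) towards +x and its rear at (120,285). The measured position agrees with the prediction. The green bottle at (335,40) clears the planned arc. Now I grip the rear of the head.

```bash
python3 -m inch '[[-1,0.02,-0.06,0,-0.089],[-1,0.04,-0.12,-0.02,-0.089],[-1,0.06,-0.18,-0.04,-0.089],[-1,0.077,-0.229,-0.07,-0.089],[-1,0.077,-0.229,-0.11,-0.089],[-1,0.077,-0.229,-0.11,-0.089],[-1,0.077,-0.229,-0.11,-0.089]]';  python3 -c "
from h import *
s=st(); print(np.array([.479,-.325,.008])-s['tool_pos'])"
```

```text
t: 17.12
tool_pos: [0.4791, -0.3253, 0.0872]
orientation: [-1.065, 1.389, -1.398]
force: [-0.4, -0.3, 1.2]
opening: 0.0928
t 17.12 p [ 0.4791 -0.3253  0.0872] jaw -104.7 fing [ 0.012  0.003 -1.   ] F [-0.4 -0.3  1.2] op 0.0928 q [-0.69  0.17  1.69  0.01  1.27  1.13]
[-0.00014965  0.0003276  -0.07923781]
```

```bash
python3 -m inch '[[-1,0,0,-0.03,0],[-1,0,0,-0.05,0],[-1,0,0,-0.065,0],[-1,0,0,-0.076,0],[-1,0,0,-0.078,0],[-1,0,0,-0.078,0]]' 5; python3 -m inch '[[1,0,0,0,0],[1,0,0,0,0],[1,0,0,0,0],[1,0,0,0,0],[1,0,0,0,0]]' 5;  python3 -c "
from h import *
s=st()"
```

```text
t: 17.88
tool_pos: [0.4794, -0.3255, 0.0095]
orientation: [-1.065, 1.389, -1.398]
force: [-0.8, -0.5, 0.7]
opening: 0.0927
t: 18.5
tool_pos: [0.4793, -0.3256, 0.0095]
orientation: [-1.065, 1.389, -1.398]
force: [-0.1, -0.2, -1.3]
opening: 0.0479
t 18.5 p [ 0.4793 -0.3256  0.0095] jaw -104.7 fing [ 0.012  0.002 -1.   ] F [-0.1 -0.2 -1.3] op 0.0479 q [-0.69  0.27  1.74  0.01  1.13  1.13]
```

```bash
python3 -m inch '[[1,0,0,0,0],[1,0.004,-0.001,0.015,0],[1,0.010,-0.0025,0.029,0],[1,0.018,-0.005,0.042,0],[1,0.027,-0.007,0.054,0],[1,0.038,-0.010,0.065,0],[1,0.049,-0.013,0.074,0],[1,0.049,-0.013,0.074,0]]' 5; python3 - <<'E'
from h import *
st(); k=cam("scene"); c=cam("top")
B=cv2.resize(k["color"][140:300,120:300],None,fx=2.2,fy=2.5,interpolation=cv2.INTER_CUBIC)
A=cv2.resize(c["color"][140:300,340:500],None,fx=2.2,fy=2.5,interpolation=cv2.INTER_CUBIC)
cv2.imwrite("pics/arc.png",np.hstack([A,B])[:,:,::-1])
E
```

```text
t: 19.5
tool_pos: [0.53, -0.3393, 0.0852]
orientation: [-1.065, 1.386, -1.4]
force: [-1.4, 0.1, 1.6]
opening: 0.0462
t 19.5 p [ 0.53   -0.3393  0.0852] jaw -104.7 fing [ 0.014  0.001 -1.   ] F [-1.4  0.1  1.6] op 0.0462 q [-0.66  0.29  1.55  0.01  1.29  1.17]
```

View pics/arc.png

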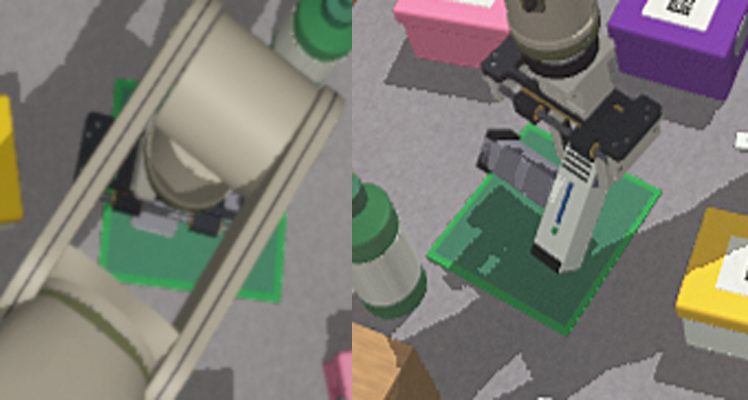

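The scanner is pitched about 45° with its nose still on the mat and its rear between the pads, pivoting as intended. I'll finish the arc.

```bash
python3 -m inch '[[1,0.013,-0.0035,0.007,0],[1,0.027,-0.007,0.013,0],[1,0.041,-0.011,0.017,0],[1,0.056,-0.015,0.019,0],[1,0.071,-0.019,0.0185,0],[1,0.0855,-0.023,0.0165,0],[1,0.0855,-0.023,0.0165,0],[1,0.0855,-0.023,0.02,0]]' 5; python3 - <<'E'
from h import *
st()
E
python3 -m inch '[[1,0,0,0.01,0],[1,0,0,0.03,0],[1,0,0,0.05,0],[1,0,0,0.05,0]]' 5
python3 -m inch '[[1,0,0,0,0],[1,0,0,0,0]]' 30
python3 - <<'E'
from h import *
st(); k=cam("scene")
B=cv2.resize(k["color"][110:290,100:320],None,fx=3,fy=3,interpolation=cv2.INTER_CUBIC)
cv2.imwrite("pics/arc2.png",B[:,:,::-1])
E
```

```text
t: 20.6
tool_pos: [0.6128, -0.3613, 0.1028]
orientation: [-1.066, 1.39, -1.397]
force: [-0.0, 0.2, -2.1]
opening: 0.0463
t 20.6 p [ 0.6128 -0.3613  0.1028] jaw -104.7 fing [ 0.01   0.003 -1.   ] F [-0.   0.2 -2.1] op 0.0463 q [-0.61  0.49  1.26  0.01  1.38  1.22]
t: 21.1
tool_pos: [0.6147, -0.3626, 0.1575]
orientation: [-1.064, 1.384, -1.402]
force: [0.8, -0.0, -2.6]
opening: 0.0461
t: 21.35
tool_pos: [0.6145, -0.3625, 0.1572]
orientation: [-1.064, 1.384, -1.402]
force: [-0.1, -0.5, -3.2]
opening: 0.0456
t 21.35 p [ 0.6145 -0.3625  0.1572] jaw -104.7 fing [ 0.015 -0.001 -1.   ] F [-0.1 -0.5 -3.2] op 0.0456 q [-0.61  0.45  1.21  0.01  1.46  1.22]
```

View pics/arc2.png

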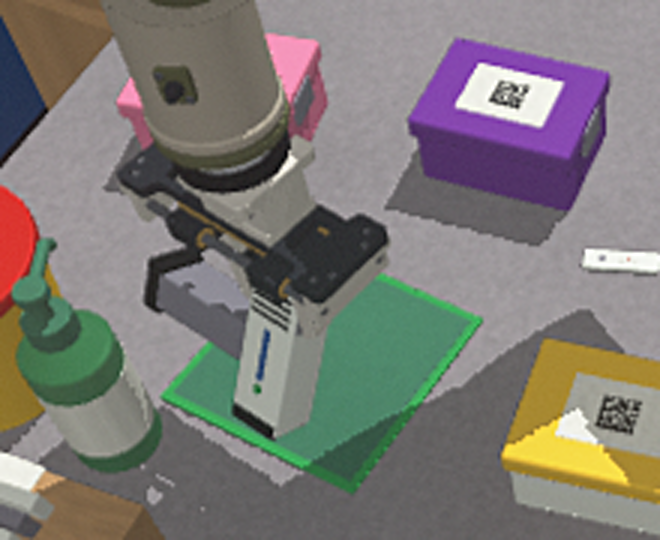

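The scanner hangs free, clear of the mat, with its nose down at crop (255,425) and its rear held between the pads. I'll check how vertical it is from the visible nose corners.

```bash
python3 - <<'E'
from h import *
k=cam("scene"); s=st(); G=s["tool_pos"]+[0,0,.019]
sx0=np.array([.966,-.259,0]); sy=np.array([.259,.966,0]); Z=np.array([0,0,1.])
g=np.array([-.05,.023,.024])
for b in (-20,-10,0,10,20):
    B=np.radians(b); h=sx0; bx=-Z*np.cos(B)+h*np.sin(B); bz=h*np.cos(B)+Z*np.sin(B)
    P=lambda p: G+(p[0]-g[0])*bx+(p[1]-g[1])*sy+(p[2]-g[2])*bz
    print(b,proj(k,[P(p) for p in((.065,0,.042),(.065,.046,.042),(.065,.046,0),(-.03,0,.042))]).round(1).tolist())
E
```

```text
t 21.45 p [ 0.6143 -0.3623  0.1566] jaw -104.7 fing [ 0.015 -0.    -1.   ] F [-1.   0.4 -3.7] op 0.0455 q [-0.61  0.45  1.22  0.01  1.46  1.22]
-20 [[203.6, 226.5], [217.6, 235.4], [227.5, 221.1], [185.6, 213.6]]
-10 [[198.1, 232.6], [212.1, 241.6], [223.1, 228.3], [184.1, 214.3]]
0 [[192.1, 237.9], [206.2, 247.2], [218.1, 235.2], [182.6, 214.6]]
10 [[185.9, 242.4], [200.0, 251.9], [212.6, 241.5], [181.2, 214.7]]
20 [[179.5, 246.0], [193.7, 255.6], [206.7, 247.1], [180.0, 214.4]]
```

The nose corners match a beam tilt of about 20–22°, inside the limit but not very square. I'll set the nose back on the mat, press lightly and push the rear further forward with a soft grip.

```bash
python3 -m inch '[[1,-0.03,0.008,-0.01,0],[1,-0.058,0.0155,-0.03,0],[1,-0.058,0.0155,-0.045,0],[1,-0.058,0.0155,-0.052,0],[1,-0.058,0.0155,-0.057,0],[1,-0.058,0.0155,-0.058,0],[1,-0.058,0.0155,-0.058,0]]' 30; python3 -m inch '[[1,0,0,0,0],[1,0.008,-0.002,0.001,0],[1,0.018,-0.005,0.001,0],[1,0.028,-0.0075,0.001,0],[1,0.038,-0.010,0,0],[1,0.048,-0.013,-0.001,0],[1,0.056,-0.015,-0.003,0],[1,0.056,-0.015,-0.003,0]]' 4; python3 - <<'E'
from h import *
st()
E
python3 -m inch '[[1,0,0,0,0],[1,0,0,0.003,0],[1,0,0,0.03,0],[1,0,0,0.07,0],[1,0,0,0.07,0]]' 30
python3 - <<'E'
from h import *
st(); k=cam("scene")
B=cv2.resize(k["color"][110:290,100:320],None,fx=3,fy=3,interpolation=cv2.INTER_CUBIC)
cv2.imwrite("pics/arc3.png",B[:,:,::-1])
E
```

```text
t: 22.32
tool_pos: [0.5569, -0.3471, 0.0991]
orientation: [-1.064, 1.384, -1.402]
force: [-0.4, 0.3, -3.8]
opening: 0.0461
t: 23.32
tool_pos: [0.6134, -0.3622, 0.0957]
orientation: [-1.064, 1.384, -1.401]
force: [1.1, -0.1, 1.8]
opening: 0.0461
t 23.32 p [ 0.6134 -0.3622  0.0957] jaw -104.7 fing [ 0.015 -0.001 -1.   ] F [ 1.1 -0.1  1.8] op 0.0461 q [-0.61  0.49  1.28  0.01  1.36  1.22]
t: 23.95
tool_pos: [0.6149, -0.3634, 0.1698]
orientation: [-1.062, 1.379, -1.406]
force: [0.8, -0.3, -2.4]
opening: 0.0456
t 23.95 p [ 0.6149 -0.3634  0.1698] jaw -104.7 fing [ 0.02  -0.004 -1.   ] F [ 0.8 -0.3 -2.4] op 0.0456 q [-0.61  0.44  1.21  0.01  1.47  1.22]
```

View pics/arc3.png

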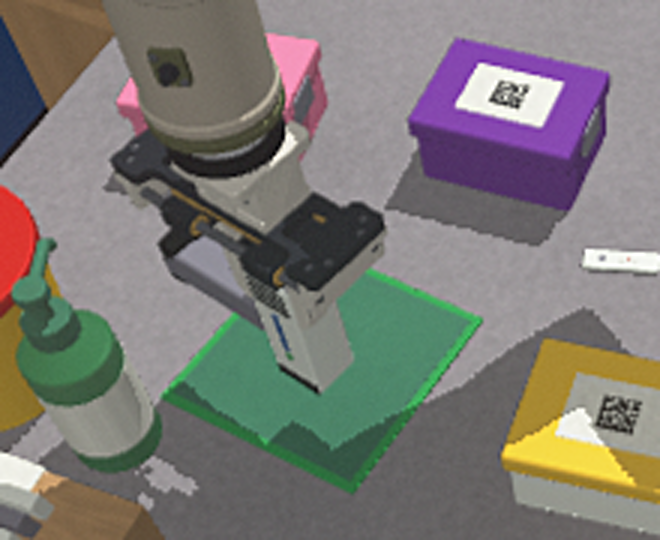

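It now looks close to vertical, with the nose corners at crop (278,367), (318,393) and (355,362). I'll fit the tilt and the grip offset from these three corners.

```bash
python3 - <<'E'
from h import *
from scipy.optimize import least_squares
k=cam("scene"); s=st(); G=s["tool_pos"]+[0,0,.019]
h=np.array([.966,-.259,0]); sy=np.array([.259,.966,0]); Z=np.array([0,0,1.])
obs=np.array([(278,367),(318,393),(355,362)])/3+[100,110]
pts=np.array([(.065,0,.042),(.065,.046,.042),(.065,.046,0)])
def P(p,v):
    B=v[0]; bx=-Z*np.cos(B)+h*np.sin(B); bz=h*np.cos(B)+Z*np.sin(B)
    d=np.atleast_2d(p)-[v[1],.023,v[2]]
    return G+d[:,:1]*bx+d[:,1:2]*sy+d[:,2:]*bz
f=lambda v:(proj(k,P(pts,v))-obs).ravel()
r=least_squares(f,[0,-.05,.021],x_scale=[.1,.01,.01]); print(np.degrees(r.x[0]),r.x[1:],r.fun.round(1))
r2=least_squares(lambda b:f([b[0],-.05,.021]),[0]); print(np.degrees(r2.x),r2.fun.round(1))
for v in (r.x,[r2.x[0],-.05,.021]): print("window-TCP",(P((.066,.023,.021),v)-s["tool_pos"]).round(4))
E
```

```text
t 24.05 p [ 0.613  -0.362   0.1647] jaw -104.7 fing [ 0.015 -0.    -1.   ] F [ 0.4 -0.5 -3.5] op 0.0462 q [-0.61  0.45  1.21  0.01  1.47  1.22]
7.154142774973728 [-0.04070232  0.04149254] [-0.6 -0.3  0.3  0.3  0.3 -0. ]
[-4.58125642] [1.  1.9 1.8 2.4 1.1 0. ]
window-TCP [[-0.0068  0.0018 -0.0894]]
window-TCP [[-0.009   0.0024 -0.0966]]
```

```bash
python3 -m inch '[[1,0,0,0.03,0],[1,0,0,0.07,0],[1,-0.005,0.04,0.095,0],[1,-0.011,0.085,0.095,0],[1,-0.018,0.135,0.095,0],[1,-0.025,0.185,0.095,0],[1,-0.031,0.225,0.095,0],[1,-0.033,0.245,0.095,0]]' 50;  python3 -m inch '[[1,0,0,0,0],[1,0,0,0,0]]'; python3 - <<'E'
from h import *
st(); k=cam("scene");st(); c=cam("top")
B=cv2.resize(k["color"][130:300,210:400],None,fx=3.5,fy=3.5,interpolation=cv2.INTER_CUBIC)
cv2.imwrite("pics/hold.png",B[:,:,::-1])
E
```

```text
t: 25.05
tool_pos: [0.5785, -0.1147, 0.2571]
orientation: [-1.068, 1.387, -1.397]
force: [0.4, -0.7, -3.1]
opening: 0.0456
t: 25.3
tool_pos: [0.5781, -0.1155, 0.2557]
orientation: [-1.069, 1.389, -1.397]
force: [-0.3, -0.6, -3.3]
opening: 0.0458
t 25.3 p [ 0.5781 -0.1155  0.2557] jaw -104.6 fing [ 0.009  0.001 -1.   ] F [-0.3 -0.6 -3.3] op 0.0458 q [-0.29  0.08  1.47  0.    1.58  1.54]
t 25.35 p [ 0.5783 -0.1159  0.2561] jaw -104.7 fing [ 0.009  0.001 -1.   ] F [ 0.7 -0.7 -2.7] op 0.0456 q [-0.29  0.08  1.47  0.    1.58  1.54]
```

View pics/hold.png

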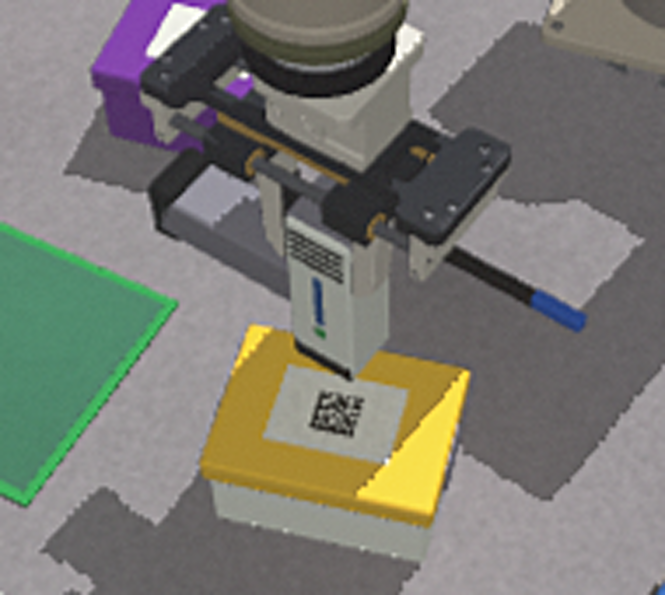

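The scanner stands upright above the code at (337,412). Its nose corners are at (297,350), (352,378) and (388,343), and the upper left edge of the head's face is near (287,230). I'll fit these to correct the aim.

```bash
python3 - <<'E'
from h import *
from scipy.optimize import least_squares
k=cam("scene"); s=st(); T=s["tool_pos"]; G=T+[0,0,.019]
h=np.array([.966,-.259,0]); sy=np.array([.259,.966,0]); Z=np.array([0,0,1.])
obs=np.array([(297,350),(352,378),(388,343)])/3.5+[210,130]
pts=np.array([(.065,0,.042),(.065,.046,.042),(.065,.046,0)])
def P(p,v):
    B=v[0]; bx=-Z*np.cos(B)+h*np.sin(B); bz=h*np.cos(B)+Z*np.sin(B)
    d=np.atleast_2d(p)-[v[1],.023,v[2]]
    return G+d[:,:1]*bx+d[:,1:2]*sy+d[:,2:]*bz
f=lambda v:(proj(k,P(pts,v))-obs).ravel()
lab=np.array([.572,-.115,.082])
r=least_squares(f,[0,-.05,.021],x_scale=[.1,.01,.01])
for v in [r.x]+[least_squares(lambda w:f([np.radians(b),w[0],w[1]]),[-.05,.021],x_scale=.01).x.tolist() and np.r_[np.radians(b),least_squares(lambda w:f([np.radians(b),w[0],w[1]]),[-.05,.021],x_scale=.01).x] for b in(-5,0,5,10)]:
    B=v[0]; bx=-Z*np.cos(B)+h*np.sin(B); W=P((.066,.023,.021),v)[0]; D=(lab-W)@bx; miss=lab-(W+D*bx)
    print(np.degrees(B).round(1),v[1:].round(4),"res",np.abs(f(v)).max().round(2),"W-T",(W-T).round(4),"dist",D.round(3),"miss",miss.round(4))
print((proj(k,P((-.065,0,.042),r.x))[0]-[210,130])*3.5)
E
```

```text
t 25.45 p [ 0.5785 -0.116   0.2566] jaw -104.7 fing [ 0.01   0.001 -1.   ] F [-0.  -1.1 -3.7] op 0.0456 q [-0.29  0.08  1.47  0.    1.58  1.54]
10.5 [-0.0526  0.0585] res 1.04 W-T [-0.0147  0.0039 -0.1044] dist 0.071 miss [-0.0043  0.0004 -0.0008]
-5.0 [-0.0565  0.0259] res 2.03 W-T [-0.015   0.004  -0.1026] dist 0.071 miss [ 0.0145 -0.0047 -0.0013]
0.0 [-0.0562  0.0365] res 1.73 W-T [-0.015   0.004  -0.1032] dist 0.071 miss [ 0.0085 -0.003   0.    ]
5.0 [-0.055  0.047] res 1.4 W-T [-0.0149  0.004  -0.1038] dist 0.071 miss [ 0.0023 -0.0014  0.0002]
10.0 [-0.0529  0.0574] res 1.04 W-T [-0.0147  0.0039 -0.1044] dist 0.071 miss [-0.0037  0.0002 -0.0006]
[308.99460472 190.72130309]
```

```bash
python3 - <<'E'
from h import *
k=cam("scene"); W=np.array([.5637,-.112,.152])
h=np.array([.966,-.259,0]); sy=np.array([.259,.966,0]); Z=np.array([0,0,1.])
for b in(-20,-15,-10,-5,0,5,10):
    B=np.radians(b); bx=-Z*np.cos(B)+h*np.sin(B); bz=h*np.cos(B)+Z*np.sin(B)
    a=[(proj(k,W+bx*(x-.066)+sy*(y-.023)+bz*(z-.021))[0]-[210,130])*3.5 for x,y,z in((.065,0,.042),(-.035,0,.042),(.065,.046,.042),(.065,.046,0))]
    d=a[0]-a[1]; print(b,"edge dx/dv",(d[0]/d[1]).round(3),"len100",np.linalg.norm(d).round(),"corners",np.round(a,0)[[0,2,3]].tolist())
im=cv2.imread("pics/hold.png"); hsv=cv2.cvtColor(im,cv2.COLOR_BGR2HSV); g=hsv[:,:,2]
m=cv2.inRange(hsv,(0,0,120),(180,60,255))
# left edge of white face per row, blue stripe
for v in range(240,350,12):
    row=g[v,270:400].astype(int); gr=np.diff(cv2.GaussianBlur(row.astype(np.float32)[None],(7,1),0)[0]); print(v,270+gr.argmax(),g[v,280:400:8].tolist())
b=cv2.inRange(hsv,(100,100,40),(125,255,255)); b[:270]=0;b[345:]=0;b[:,:300]=0;b[:,345:]=0
v,u=np.nonzero(b); print("stripe",v.min(),v.max(),np.polyfit(v,u,1))
E
```

```text
-20 edge dx/dv 0.819 len100 67.0 corners [[295.0, 356.0], [354.0, 391.0], [390.0, 335.0]]
-15 edge dx/dv 0.528 len100 72.0 corners [[294.0, 355.0], [353.0, 390.0], [391.0, 336.0]]
-10 edge dx/dv 0.331 len100 80.0 corners [[294.0, 354.0], [353.0, 389.0], [391.0, 337.0]]
-5 edge dx/dv 0.186 len100 89.0 corners [[293.0, 352.0], [353.0, 387.0], [391.0, 338.0]]
0 edge dx/dv 0.074 len100 98.0 corners [[293.0, 350.0], [353.0, 386.0], [391.0, 340.0]]
5 edge dx/dv -0.017 len100 107.0 corners [[293.0, 349.0], [353.0, 384.0], [391.0, 342.0]]
10 edge dx/dv -0.093 len100 117.0 corners [[294.0, 347.0], [353.0, 382.0], [391.0, 343.0]]
240 370 [141, 103, 82, 59, 116, 167, 182, 122, 98, 47, 36, 46, 145, 101, 67]
252 334 [145, 124, 94, 86, 89, 88, 69, 128, 173, 123, 139, 136, 129, 123, 108]
264 340 [104, 121, 152, 120, 72, 69, 90, 61, 146, 117, 134, 133, 121, 125, 99]
276 343 [86, 95, 148, 145, 137, 156, 91, 86, 139, 115, 135, 133, 125, 126, 97]
288 290 [86, 87, 148, 146, 128, 105, 149, 147, 150, 112, 134, 135, 122, 143, 95]
300 322 [164, 117, 145, 144, 129, 93, 148, 145, 144, 144, 137, 136, 135, 143, 96]
312 322 [155, 164, 143, 143, 143, 89, 149, 145, 146, 146, 138, 136, 137, 139, 96]
324 325 [161, 162, 147, 145, 150, 109, 149, 146, 143, 145, 134, 137, 134, 139, 103]
336 325 [169, 175, 127, 146, 149, 111, 149, 146, 145, 146, 136, 137, 137, 142, 99]
348 311 [169, 168, 87, 37, 108, 150, 149, 146, 147, 151, 135, 135, 135, 103, 101]
stripe 280 323 [7.51502441e-02 2.95567340e+02]
```

The stripe and edge slopes both give a beam within about 1° of vertical. The window is roughly 9 mm short in x, so I'll shift a little, rise 10 mm and hold.

```bash
python3 -m inch '[[1,0.007,-0.002,0.01,0],[1,0.007,-0.002,0.01,0],[1,0.007,-0.002,0.01,0],[1,0.007,-0.002,0.01,0],[1,0.007,-0.002,0.01,0],[1,0.007,-0.002,0.01,0],[1,0.007,-0.002,0.01,0],[1,0.007,-0.002,0.01,0]]'; for i in 1 2; do python3 -m inch '[[1,0,0,0,0],[1,0,0,0,0],[1,0,0,0,0],[1,0,0,0,0],[1,0,0,0,0],[1,0,0,0,0],[1,0,0,0,0],[1,0,0,0,0]]'; done; python3 - <<'E'
from h import *
s=st(); k=cam("scene")
cv2.imwrite("pics/hold2.png",cv2.resize(k["color"][130:300,210:400],None,fx=3.5,fy=3.5,interpolation=cv2.INTER_CUBIC)[:,:,::-1])
im=cv2.imread("pics/hold2.png"); hsv=cv2.cvtColor(im,cv2.COLOR_BGR2HSV)
b=cv2.inRange(hsv,(100,100,40),(125,255,255)); b[:240]=0;b[345:]=0;b[:,:290]=0;b[:,345:]=0
v,u=np.nonzero(b); print("stripe",v.min(),v.max(),np.polyfit(v,u,1))
# expected picture of window centre if over label
for z in(.155,.165,.175): print(z,(proj(k,[.572,-.115,z])-[210,130])*3.5)
# find dark nose bottom corners: red window not visible; print dark nose mask bbox
n=(hsv[:,:,2]<60); n[:310]=0; n[395:]=0; n[:,:285]=0; n[:,395:]=0
v,u=np.nonzero(n); print("nose dark u",u.min(),u.max(),"v at left",v[u<u.min()+6].mean(),"lowest",u[v==v.max()].mean(),v.max())
E
```

```text
t: 26.5
tool_pos: [0.5856, -0.1178, 0.2668]
orientation: [-1.067, 1.389, -1.398]
force: [-0.7, 0.6, -1.6]
opening: 0.0458
t: 27.5
tool_pos: [0.5856, -0.1179, 0.2668]
orientation: [-1.068, 1.389, -1.398]
force: [-0.1, 1.1, -3.7]
opening: 0.0457
t: 28.5
tool_pos: [0.5856, -0.1178, 0.2668]
orientation: [-1.068, 1.389, -1.398]
force: [-0.3, 0.9, -2.1]
opening: 0.0456
t 28.5 p [ 0.5856 -0.1178  0.2668] jaw -104.7 fing [ 0.01   0.001 -1.   ] F [-0.3  0.9 -2.1] op 0.0456 q [-0.29  0.1   1.44  0.    1.6   1.54]
stripe 277 321 [7.53177939e-02 2.86578413e+02]
0.155 [[333.27087241 352.23727806]]
0.165 [[332.93047501 343.17289527]]
0.175 [[332.58439946 333.95730978]]
nose dark u 287 342 v at left 344.5945945945946 lowest 322.5 394
```

The hold lasted over 2 s. The window's picture centre, about (333,344), matches the projection of a point straight above the code at (333,345). One more steady second, then back to the mat.

```bash
python3 -m inch '[[1,0,0,0,0],[1,0,0,0,0],[1,0,0,0,0],[1,0,0,0,0],[1,0,0,0,0],[1,0,0,0,0],[1,0,0,0,0],[1,0,0,0,0]]'; python3 -m inch '[[1,0.003,-0.03,0.005,0],[1,0.008,-0.07,0,0],[1,0.013,-0.12,0,0],[1,0.019,-0.17,0,0],[1,0.025,-0.22,0,0],[1,0.0275,-0.244,-0.02,0],[1,0.0275,-0.244,-0.06,0],[1,0.0275,-0.244,-0.1,0]]'; python3 -m inch '[[1,0,0,-0.02,0],[1,0,0,-0.04,0],[1,0,0,-0.05,0],[1,0,0,-0.056,0],[1,0,0,-0.06,0],[1,0,0,-0.06,0]]';python3 -c "
from h import *
s=st()"
```

```text
t: 29.55
tool_pos: [0.5856, -0.1178, 0.2668]
orientation: [-1.068, 1.388, -1.398]
force: [1.2, 0.8, -2.8]
opening: 0.0454
t: 30.55
tool_pos: [0.613, -0.3626, 0.1657]
orientation: [-1.067, 1.389, -1.399]
force: [-0.1, -0.3, -2.5]
opening: 0.0457
t: 31.3
tool_pos: [0.6132, -0.3627, 0.1061]
orientation: [-1.067, 1.388, -1.4]
force: [-0.1, 0.2, -3.6]
opening: 0.0453
t 31.3 p [ 0.6132 -0.3627  0.1061] jaw -104.7 fing [ 0.011  0.001 -1.   ] F [-0.1  0.2 -3.6] op 0.0453 q [-0.61  0.49  1.26  0.01  1.38  1.22]
```

```bash
python3 -m inch '[[1,0,0,-0.003,0],[1,0,0,-0.005,0],[1,0,0,-0.005,0]]'; python3 -m inch '[[1,0,0,-0.002,0],[1,0,0,-0.004,0],[1,0,0,-0.004,0]]'; python3 -m inch '[[1,0,0,-0.002,0],[1,0,0,-0.004,0],[1,0,0,-0.004,0]]'
```

```text
t: 31.68
tool_pos: [0.6131, -0.3626, 0.1009]
orientation: [-1.067, 1.389, -1.399]
force: [-0.2, 0.5, -3.0]
opening: 0.0456
t: 32.05
tool_pos: [0.6129, -0.3625, 0.0965]
orientation: [-1.067, 1.389, -1.399]
force: [-0.1, 0.8, -3.4]
opening: 0.0454
t: 32.42
tool_pos: [0.6135, -0.3627, 0.0955]
orientation: [-1.066, 1.387, -1.4]
force: [-4.2, 3.4, 11.5]
opening: 0.0456
```

Contact with the mat at TCP z of 0.0957. Now the reverse arc with a soft grip, to 45° first.

```bash
python3 -m inch '[[1,0,0,0,0],[1,-0.0145,0.004,0.001,0],[1,-0.0287,0.0077,0.002,0],[1,-0.0435,0.0117,0.001,0],[1,-0.0575,0.0154,-0.001,0],[1,-0.0715,0.019,-0.007,0],[1,-0.084,0.0226,-0.013,0],[1,-0.084,0.0226,-0.013,0]]' 4; python3 - <<'E'
from h import *
s=st(); k=cam("scene"); cv2.imwrite("pics/down1.png",k["color"][:,:,::-1])
m=mask(k,(100,90,30),(125,255,255)); z=np.zeros_like(m); z[180:270,165:260]=m[180:270,165:260]
v,u=np.nonzero(z); print("stripe n",len(v),u.min(),u.max(),v.min(),v.max(),np.polyfit(v,u,1))
W=np.array([.59,-.355,.03])
h=np.array([.966,-.259,0]); sy=np.array([.259,.966,0]); Z=np.array([0,0,1.])
for a in(90,75,60,45,30,15,0):
    A=np.radians(a); bx=-Z*np.sin(A)+h*np.cos(A); bz=h*np.sin(A)+Z*np.cos(A)
    p=proj(k,[W+bx*(x-.066)+bz*.021 for x in(.03,-.01)]); d=p[1]-p[0]; print(a,"du/dv",(d[0]/d[1]).round(2),"len",np.linalg.norm(d).round(1),p[0].round())
E
```

```text
t: 33.42
tool_pos: [0.5286, -0.3401, 0.0823]
orientation: [-1.067, 1.389, -1.4]
force: [-1.6, -0.5, -0.7]
opening: 0.0463
t 33.42 p [ 0.5286 -0.3401  0.0823] jaw -104.7 fing [ 0.011  0.    -1.   ] F [-1.6 -0.5 -0.7] op 0.0463 q [-0.66  0.3   1.55  0.01  1.28  1.17]
stripe n 29 214 220 212 227 [ -0.38394376 300.92697585]
90 du/dv 0.36 len 10.1 [205. 235.]
75 du/dv 0.02 len 12.2 [208. 231.]
60 du/dv -0.21 len 14.2 [211. 228.]
45 du/dv -0.4 len 15.7 [214. 225.]
30 du/dv -0.57 len 16.3 [217. 223.]
15 du/dv -0.76 len 16.0 [220. 223.]
0 du/dv -1.0 len 14.9 [222. 223.]
```

```bash
python3 -m inch '[[1,-0.012,0.003,-0.009,0],[1,-0.023,0.006,-0.018,0],[1,-0.033,0.009,-0.030,0],[1,-0.0405,0.011,-0.042,0],[1,-0.045,0.012,-0.050,0],[1,-0.0475,0.0127,-0.056,0],[1,-0.0475,0.0127,-0.056,0]]' 4; python3 -m inch '[[1,-0.002,0.0005,-0.003,0],[1,-0.003,0.0008,-0.006,0],[1,-0.003,0.0008,-0.006,0]]';python3 -m inch '[[1,-0.001,0,-0.002,0],[1,-0.001,0,-0.004,0],[1,-0.001,0,-0.004,0]]'; python3 - <<'E'
from h import *
st()
E
```

```text
t: 34.35
tool_pos: [0.4814, -0.3272, 0.026]
orientation: [-1.067, 1.389, -1.4]
force: [-0.4, 1.1, -1.9]
opening: 0.0463
t: 34.72
tool_pos: [0.4783, -0.3264, 0.0198]
orientation: [-1.067, 1.389, -1.399]
force: [0.6, -0.3, -1.5]
opening: 0.0463
t: 35.1
tool_pos: [0.477, -0.3262, 0.0156]
orientation: [-1.067, 1.39, -1.399]
force: [-0.2, -0.2, -1.6]
opening: 0.0462
t 35.1 p [ 0.477  -0.3262  0.0156] jaw -104.8 fing [ 0.01   0.001 -1.   ] F [-0.2 -0.2 -1.6] op 0.0462 q [-0.69  0.25  1.74  0.01  1.14  1.13]
```

```bash
python3 -m inch '[[1,0,0,-0.002,0],[1,0,0,-0.004,0],[1,0,0,-0.004,0]]'; python3 -m inch '[[1,0,0,-0.002,0],[1,0,0,-0.003,0],[1,0,0,-0.003,0]]'; python3 - <<'E'
from h import *
s=st(); k=cam("scene")
m=mask(k,(100,90,30),(125,255,255)); z=np.zeros_like(m); z[180:270,165:260]=m[180:270,165:260]
v,u=np.nonzero(z); print("stripe",len(v),u.min(),u.max(),v.min(),v.max(),np.polyfit(v,u,1))
E
```

```text
t: 35.48
tool_pos: [0.4776, -0.3264, 0.0121]
orientation: [-1.066, 1.388, -1.4]
force: [-0.0, 1.2, 4.1]
opening: 0.0458
t: 35.85
tool_pos: [0.4784, -0.3266, 0.0099]
orientation: [-1.066, 1.387, -1.401]
force: [0.0, 3.0, 4.7]
opening: 0.0463
t 35.85 p [ 0.4784 -0.3266  0.0099] jaw -104.7 fing [ 0.013  0.    -1.   ] F [0.  3.  4.7] op 0.0463 q [-0.69  0.26  1.74  0.01  1.13  1.13]
stripe 33 227 238 209 220 [ -0.9673913  440.01086957]
```

The force turned positive at z≈0.012 and the stripe slope reads flat. Releasing, rising straight up and clearing the view.

```bash
python3 -m inch '[[0.2,0,0,0,0],[0,0,0,0,0],[-0.4,0,0,0,0],[-0.8,0,0,0,0],[-0.8,0,0,0.03,0],[-0.8,0,0,0.07,0],[-0.8,0,0,0.12,0],[-0.8,0,0,0.16,0]]'; python3 -m inch '[[-0.8,-0.03,0.06,0.02,0],[-0.8,-0.06,0.12,0.04,0],[-0.8,-0.08,0.18,0.05,0],[-0.8,-0.08,0.24,0.05,0],[-0.8,-0.08,0.24,0.05,0],[-0.8,-0.08,0.24,0.05,0]]'; python3 - <<'E'
from h import *
st(); c=cam("top"); k=cam("scene"); o=cv2.imread("pics/top0.png")
cv2.imwrite("pics/final.png",np.hstack([cv2.resize(c["color"][40:400,60:600],None,fx=.8,fy=1)[:,:,::-1],cv2.resize(k["color"][160:300,135:275],None,fx=2.57,fy=2.57)[:,:,::-1]]))
m=mask(c,(0,0,175),(180,60,255)); z=np.zeros_like(m); z[165:265,380:480]=m[165:265,380:480]
b=big(z)[:,0]; print("head",rect(ray(c,b,.046)))
d=cv2.absdiff(c["color"],o[:,:,::-1]).max(2)
for n,(u0,u1,v0,v1) in dict(jar=(262,296,108,142),drop=(370,388,120,140),cassA=(205,240,288,310),marker=(258,320,283,306),cassB=(330,365,286,304)).items(): print(n,round(float((d[v0:v1,u0:u1]>60).mean()),3))
E
```

```text
t: 36.9
tool_pos: [0.4786, -0.3269, 0.172]
orientation: [-1.065, 1.386, -1.402]
force: [-0.0, -0.5, 0.5]
opening: 0.0836
t: 37.65
tool_pos: [0.3988, -0.0867, 0.2221]
orientation: [-1.066, 1.384, -1.401]
force: [0.5, -0.1, -0.0]
opening: 0.0837
t 37.65 p [ 0.3988 -0.0867  0.2221] jaw -104.6 fing [ 0.014 -0.002 -1.   ] F [ 0.5 -0.1 -0. ] op 0.0837 q [-0.34 -0.43  1.99  0.    1.57  1.48]
head (array([ 514.3, -333.6]), array([ 43.8, 116.3]), 75.5)
jar 0.0
drop 0.0
cassA 0.356
marker 0.236
cassB 0.279
```

View pics/final.png

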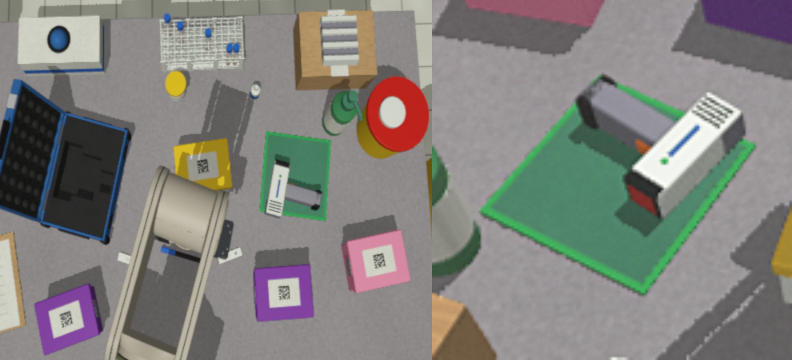

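The scanner lies flat on the mat with its head at (275,190), and the case stands open. The cassettes and marker lie in place, partly hidden or shadowed by the arm. Handing in.

```bash
python3 -c "
from plant import robot
print(robot.close_job())"
```

```text
the job is handed in; nothing more can be done
None
```

The job is done and handed in at about 38 s of the 72 s allowed; no verdict was reported.

**What I did**
- **Lid:** the moves cannot lean the tool, so I gripped the lid's lip across its 80 mm width with vertical fingers and swung it over past balance. It stayed open.
- **To the mat:** I lifted the scanner out by its handle and laid it on its side on the mat.
- **Pointing it down:** I gripped the rear of the head lightly and turned it window down by rolling it over its nose on the mat. The first try left the beam about 20° off, so I did it again.
- **Reading and return:** I held it over the code on the yellow-lidded box for a little over 3 s, then laid it back the same way and let go.

**Last checks**
- **Aim:** the blue stripe on the scanner's head put the beam within a few degrees of vertical. The window sat over the code in the picture, about 80 mm above it.
- **Disagreement:** the camera and the assumed grip position differed by about 12 mm on where the window was. I followed the camera; either way the beam stays within 15 mm.
- **Scanner:** it lies flat on the mat, its origin about 40 mm from the centre along each side, and the gripper is clear of it.
- **Other things:** the case is open, and the jar and dropper are unchanged in the picture. For the cassettes and marker the picture comparison was spoiled by the arm and its shadow; by eye they lay where they were.

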